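# Open the foot gauge for the next foot

## Task

Get the wooden foot gauge ready for the next foot: slide its toe slide (the crossbar with the upright round knob) away from the heel block, all the way to its end stop, and let go of it. Leave the gauge's small width slide as it is set.

Things in the scene. Friction and masses are not known exactly. Their poses are not given: they have to be found in the camera images.
- gauge: Foot gauge fixed flat to the bench: plywood board 390 x 130 x 12 mm. Origin at bench level on its centre line, midway along the toe slide's travel; the board reaches 275 mm behind (-x) and 115 mm ahead (+x). Its x runs from heel end to toe end, y across, z up. Heel end: U-shaped wooden heel block, top 57 mm above the bench. Toe end: end-stop bar across, top 28 mm above the bench.
- toe_slide (a joint): Position of the toe slide along the gauge's +x: 0 nearest the heel block, 0.14 m at its end stop, where its crossbar is about 2 mm short of the end-stop bar. Light friction (about 2 N), no spring: it stays where it is left.
- toe_knob (a point): Grip of the toe slide: upright round wooden knob, 26 mm diameter, 32 to 84 mm above the bench, on the middle of a crossbar (104 mm across the board, 30 mm along it, top at 32 mm). The point is on the knob's axis 62 mm above the bench, axes as the gauge's. It lies on the board's centre line at gauge x = joint value - 0.07 m and slides along the gauge's x only.
- width_grip (a point): Middle of the small width slide, to be left alone: a flat wooden tab 40 mm along the board, 12 mm thick, top 42 mm above the bench, at the board's +y edge, 160 mm behind the gauge origin (near the heel block). It has no knob and slides across the board, with light friction.

How it is judged:
By the outcome, as a careful person would: the job done as asked, in the order asked, and still so for the second after the job is handed in, with the robot touching nothing.
It also fails if it takes over 29 s, if anything falls off the work surface, if the arm or the gripper's body presses on something with over 40 N, if the wrist force passes 120 N, or if a joint passes its speed limit or range.

## Robot

A 6-joint arm with a two-finger parallel gripper is mounted at the origin on the work surface. World frame = base frame: x ahead of the robot, y to its left, z up, the work surface at z = 0. Lengths are in mm, angles in degrees, forces in N, time in s.
With the tool pointing down it reaches from about 350 to 725 mm from the base axis. Payload 6 kg.
Tool frame: the origin (TCP) lies at the very end of the fingers, on their centre line; the grasp point (between the pads) lies 19 mm behind it (manip.tcp_to_grasp is the distance from the TCP to the grasp point, in mm); z points along the fingers, y is the direction in which the jaws open and shut (so a half turn about z gives the same grasp; the last joint's range is limited). The gripper opens to 85 mm and grips with 20 to 120 N. Pads are 22 mm wide; open, the fingers measure 114 mm over their backs; the gripper's body (76 mm by 85 mm) begins 54 mm behind the grasp point. The pads swing forward as they close: fully open they stand 13 mm farther back than shut.
Start: joints at [83.978, 2.303, 4.859, 0, -92.561, -19.12], TCP at [254.884, 543.146, 231.261] pointing down, gripper open.
Joint ranges: [-146.85, 146.85], [-73.84, 115.35], [-62.03, 85.46], [-188.31, 113.3], [-161.28, -10.13], [-171.36, 171.36]. Speed limits (degrees/s): [147.25, 147.25, 172.46, 180, 180, 180].

## Interface

Orientations are given as a 3x3 rotation matrix whose columns are the frame's x, y, z axes.
In Python, from cell import manip gives the robot as it stands. The module is installed in compiled form; this text tells all that it offers.
- The arm moves only by the shell command python3 -m inch 'ROWS' [FORCE]. ROWS is JSON, a list of rows, each a list of 5 numbers: the closure, from 0 (fully open) to 1 (shut), then the shift along the tool's x, y, z in m, then the turn about the tool's z in rad. In form: [[claw, tx, ty, tz, roll], ...]. A call has exactly 8 rows; each row is the pose to reach, as a shift and turn from the pose measured when the call began, along the tool's axes at that moment; what a row does not reach only later rows make up. A row lasts 1/10 s, in which the tool goes at most 50 mm and 8.59 degrees, less where a joint would pass 70% of its speed; a pose out of reach is approached as far as the arm can. A call with a gripper value outside its range is refused whole. The fingers move at their own pace and stop on an object; FORCE is the grip in N (left out, the last holds). Time passes only in rows, so rows that repeat a pose let the fingers close, or fill a call up. It gives the time, the measured TCP pose, the force and the opening at its end, in the units of the state.
- manip.sense(): the state, without advancing time (a new reading comes with each control period).
- manip.snapshot(name): name is "scene" or "top" or "wrist"; returns the picture (384x512x3 uint8, red, green, blue); there is no depth.
- manip.get_calibration(name): a dict with "fx", "fy", "cx", "cy" (pixels), "k1" (the pictures are not rectified: a ray, as slopes to the right and down, at radius r is drawn at 1 + k1 r^2 times it, then the intrinsics apply), "R" (3x3) and "t" (3): a world point X has camera coordinates R X + t. Camera axes: x right, y down, z forward; pixel columns grow to the right and rows downward; lengths in mm; the calibration is good to about 2 mm. A picture is of the moment at which its call begins: read the wrist's pose just before it. get_calibration takes no time and is no camera call; for the wrist camera it gives the pose at the moment of the call.
- manip.hand_in(): hands the job in, once; it reports no verdict.
The state is a dict: "time_s": time; "q": joint angles; "joint_velocities": joint speeds; "joint_efforts": joint torques, N m; "tool_pos": TCP position; "ee_rot": TCP orientation; "contact_force": force on the tool from outside, world axes, zero at the start; "ft_torque": the same for the moment, N m; "gripper_width": finger opening in mm.
Only numpy, scipy, OpenCV 4.12 (cv2) and the standard library are available. Lean on these libraries where they do the work, as an engineer would, in place of code of your own. Each camera call takes 0.05 s, during which the arm holds its last target.

## Working session

There is one attempt and no reset: what is moved stays moved. The work goes in short steps, Python scripts to look and compute and a shell command to move; the robot and the scene stay as the last step left them, time stands still between calls to the robot, and variables do not carry over. Pictures are saved under pics/ and viewed, and the job is handed in when it is done.

```bash
mkdir -p pics; python3 - <<'E'
from cell import manip
import cv2,numpy as np
s=manip.sense();print(s)
for n in("scene","top"):
    im=manip.snapshot(n);cv2.imwrite(f"pics/{n}0.png",cv2.cvtColor(im,cv2.COLOR_RGB2BGR))
    c=manip.get_calibration(n);print(n,c)
E
```

```text
{'time_s': 0.0, 'q': array([ 8.39774921e+01,  2.33939576e+00,  4.80166623e+00, -2.50768065e-02,
       -9.25618903e+01, -1.91162995e+01]), 'joint_velocities': array([ 0.05536794,  0.05372206,  0.01188306,  0.05419918, -0.02450167,
       -0.06521174]), 'joint_efforts': array([-8.21862905e-04, -3.68197131e+01,  3.47413266e+01,  6.93223536e+00,
       -5.25850832e-03, -1.59837396e-05]), 'tool_pos': array([254.71341913, 542.88707985, 230.27031455]), 'ee_rot': array([[ 9.05289471e-01, -4.24794766e-01, -6.17244858e-04],
       [-4.24795185e-01, -9.05287920e-01, -1.68322722e-03],
       [ 1.56241801e-04,  1.78601053e-03, -9.99998393e-01]]), 'contact_force': array([-0.67536524, -0.0338692 , -0.74909018]), 'ft_torque': array([-0.00899695, -0.02577659, -0.01032721]), 'gripper_width': 85.61825255878584}
scene {'fx': 361.0353994191, 'fy': 361.0353994191, 'cx': 254.0131788839938, 'cy': 191.4816871035578, 'k1': -0.10052123630643417, 'R': array([[ 0.86903338,  0.49470095, -0.00720812],
       [ 0.31599172, -0.56619034, -0.76130003],
       [-0.38069702,  0.65931743, -0.64835971]]), 't': array([-444.54109353, -113.39165959,  866.32595227])}
top {'fx': 363.2215471719071, 'fy': 363.2215471719071, 'cx': 259.243949808232, 'cy': 192.76134077559993, 'k1': 0.022843593942513982, 'R': array([[-0.01863273, -0.99977067, -0.010556  ],
       [-0.98611178,  0.02011883, -0.16485993],
       [ 0.16503449,  0.0073376 , -0.9862605 ]]), 't': array([ 32.50106852, 491.61159018, 632.70643801])}
```

View pics/scene0.png

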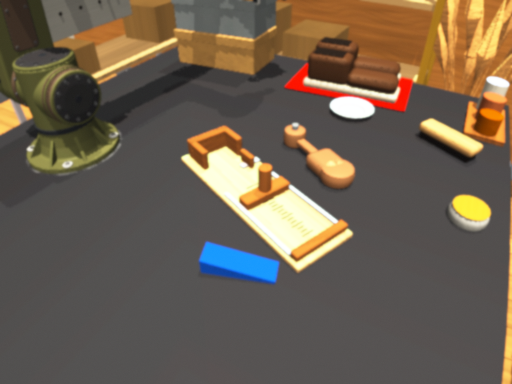

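View pics/top0.png

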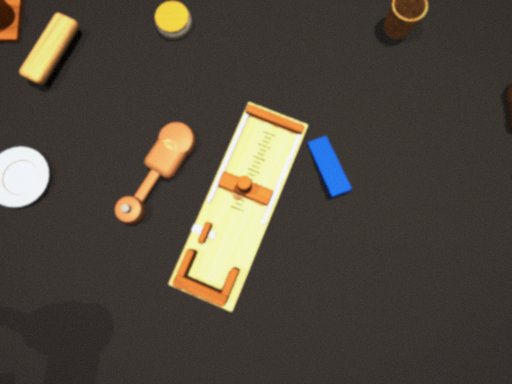

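The top view shows the board from (250,103)/(307,125) at the toe end to (170,285)/(232,310) at the heel, with the knob at about (244,184). The scene view shows the knob at about (265,175), roughly mid-travel. Next I'll measure these.

```bash
cat > h.py <<'E'
import numpy as np,cv2
from cell import manip
def ray(n,u,v,c=None):
    c=c or manip.get_calibration(n)
    K=np.array([[c['fx'],0,c['cx']],[0,c['fy'],c['cy']],[0,0,1]])
    d=cv2.undistortPoints(np.array([[[u,v]]],float),K,np.array([c['k1'],0,0,0]))[0,0]
    R=c['R'];return -R.T@c['t'],R.T@np.array([d[0],d[1],1])
def onz(n,u,v,z):
    o,d=ray(n,u,v);return o+d*(z-o[2])/d[2]
def proj(n,X):
    c=manip.get_calibration(n);p=c['R']@np.array(X)+c['t'];a=p[:2]/p[2];a=a*(1+c['k1']*(a@a))
    return np.array([c['fx']*a[0]+c['cx'],c['fy']*a[1]+c['cy']])
E
python3 - <<'E'
from h import *
im=cv2.imread('pics/top0.png');hsv=cv2.cvtColor(im,cv2.COLOR_BGR2HSV)
roi=np.zeros(im.shape[:2],np.uint8);roi[95:320,160:312]=1
roi[:, :]&=1; cv2.fillPoly(roi,[np.array([[160,60],[215,60],[200,200],[160,220]])],0)
m=((hsv[...,2]>110)*roi).astype(np.uint8)
n,l,st,_=cv2.connectedComponentsWithStats(m);k=1+np.argmax(st[1:,4]);m=(l==k).astype(np.uint8)
print(st[k])
c=max(cv2.findContours(m,0,1)[0],key=cv2.contourArea)
P=np.array([onz('top',*p[0],12)[:2] for p in c]).astype(np.float32)
r=cv2.minAreaRect(P);print(r,cv2.boxPoints(r))
big=cv2.resize(im[90:320,150:350],None,fx=2.6,fy=2.6,interpolation=cv2.INTER_CUBIC);cv2.imwrite('pics/topz.png',big)
s=cv2.imread('pics/scene0.png');cv2.imwrite('pics/scz.png',cv2.resize(s[115:275,170:360],None,fx=3.6,fy=3.6,interpolation=cv2.INTER_CUBIC))
E
```

```text
[  168   101   141   211 13864]
((481.4233093261719, 60.381866455078125), (134.3298797607422, 392.3706970214844), 66.48182678222656) [[274.73288   77.08188 ]
 [634.51074  -79.48971 ]
 [688.1138    43.681854]
 [328.33588  200.25345 ]]
```

View pics/topz.png

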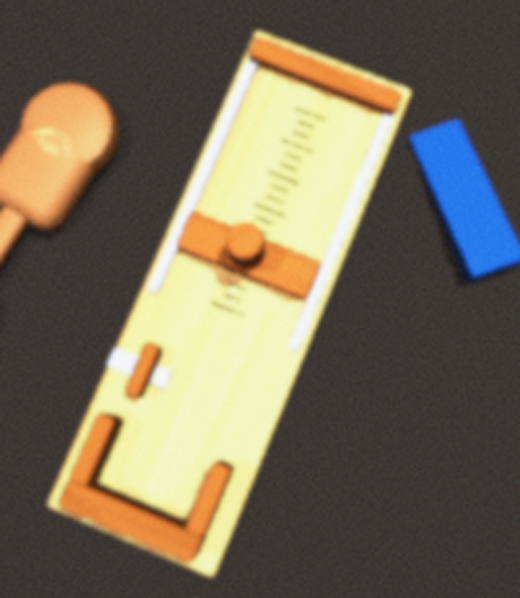

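View pics/scz.png

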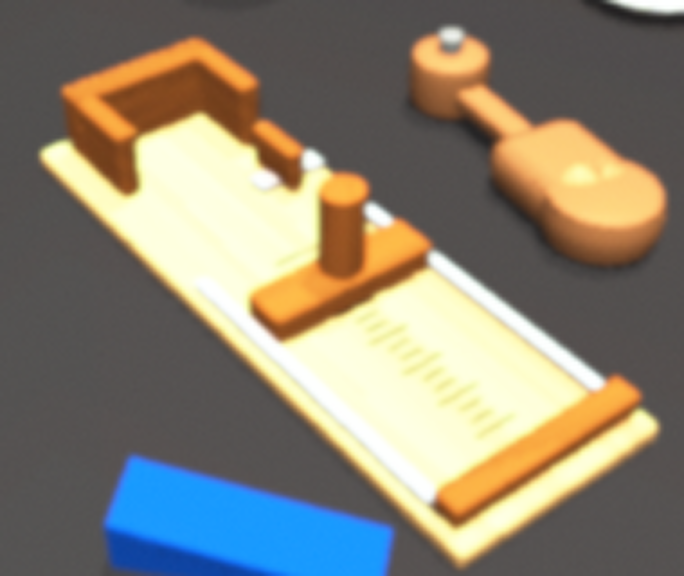

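```bash
python3 - <<'E'
from h import *
a=np.radians(-23.5);X=np.array([np.cos(a),np.sin(a)]);Y=np.array([-X[1],X[0]]);C=np.array([481.4,60.4]);O=C+80*X
print('O',O)
for n,u,v in(('top',244.6,182.3),('scene',265.6,167.2)):
    p=onz(n,u,v,84);d=p[:2]-O;print(n,p,'gauge',d@X,d@Y)
# end stop bar top mid: check
for u,v in((150+252/2.6,90+45/2.6),(150+395/2.6,90+105/2.6)): print('stop',(onz('top',u,v,28)[:2]-O)@np.array([X,Y]).T)
for u,v in((170+628/3.6,115+385/3.6),(170+447/3.6,115+500/3.6)): print('stopS',(onz('scene',u,v,28)[:2]-O)@np.array([X,Y]).T)
s=manip.sense();R=s['ee_rot'];print('tool x ang',np.degrees(np.arctan2(R[1,0],R[0,0])),s['time_s'])
E
```

```text
O [554.76480595  28.50007449]
top [503.96497863  47.76963986  84.        ] gauge -54.27021467492913 -2.5850347888623793
scene [508.90062421  48.03033055  84.        ] gauge -49.84788133543885 -0.37788168615485723
stop [95.04101415 58.28195135]
stop [ 91.80897896 -58.9558801 ]
stopS [98.8313046  57.49576191]
stopS [ 98.91017651 -59.09186571]
tool x ang -25.13820755648121 0.1
```

The knob is at about world (506,48), gauge x ≈ -52, so about 122 mm of travel remains. I'll move above it at TCP height of about 130 mm.

```bash
python3 -m inch '[[0,0.03,0.023,0,0],[0,0.065,0.05,0,0],[0,0.1,0.078,0,0],[0,0.135,0.105,0,0],[0,0.17,0.132,0,0],[0,0.205,0.16,0,0],[0,0.23,0.18,0,0],[0,0.24,0.187,0,0]]'; python3 - <<'E'
from h import *
s=manip.sense();R=s['ee_rot'];d=np.array([506.4,47.9,130])-s['tool_pos'];print(R.T@d,s['q'],np.degrees(np.arctan2(R[1,0],R[0,0])))
E
```

```text
time_s: 0.9
tool_pos: [393.3, 269.4, 230.9]
ee_rot: [[0.904, -0.427, -0.0], [-0.427, -0.904, -0.001], [0.0, 0.001, -1.0]]
contact_force: [0.9, 0.1, 0.4]
gripper_width: 85.0
[196.79122765 151.94781958 101.17511996] [ 5.87701524e+01 -1.67393382e+01 -1.24953184e+01  2.47047137e-02
 -9.43050101e+01  5.95636132e+00] -25.275317620792034
```

```bash
python3 -m inch '[[0,0.028,0.022,0.01,-0.005],[0,0.06,0.046,0.025,-0.01],[0,0.092,0.071,0.04,-0.015],[0,0.124,0.096,0.06,-0.02],[0,0.156,0.12,0.08,-0.03],[0,0.185,0.143,0.095,-0.03],[0,0.197,0.152,0.101,-0.03],[0,0.197,0.152,0.101,-0.03]]'; python3 - <<'E'
from h import *
s=manip.sense();R=s['ee_rot'];print(s['tool_pos'],np.degrees(np.arctan2(R[1,0],R[0,0])))
c=manip.get_calibration('wrist')
ims={n:manip.snapshot(n) for n in('wrist','scene')}
cv2.imwrite('pics/w1.png',np.hstack([cv2.resize(ims[n],(400,300))[...,::-1] for n in ims]))
cv2.imwrite('pics/w1full.png',ims['wrist'][...,::-1])
print(c,proj('wrist',[506.4,47.9,84]))
E
```

```text
time_s: 1.7
tool_pos: [506.3, 46.2, 128.1]
ee_rot: [[0.916, -0.402, -0.004], [-0.402, -0.916, -0.002], [-0.002, 0.004, -1.0]]
contact_force: [-0.4, -0.6, 0.1]
gripper_width: 85.3
[506.3019717   46.19049969 128.08119031] -23.718888250143557
{'fx': 328.2966176526616, 'fy': 328.2966176526616, 'cx': 256.21772342959935, 'cy': 191.79522262787074, 'k1': -0.0499675091430913, 'R': array([[-0.40255956, -0.91538793,  0.00327804],
       [-0.86780892,  0.38277042,  0.3168509 ],
       [-0.29129622,  0.12470665, -0.94846969]]), 't': array([246.58320445, 412.59032875, 423.40545721])} [257.73944501 219.36431301]
```

View pics/w1.png

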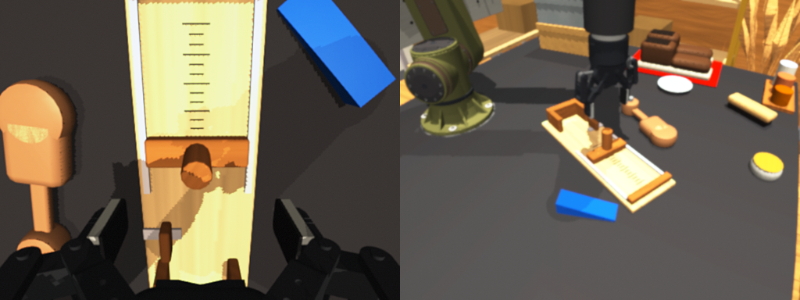

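View pics/w1full.png

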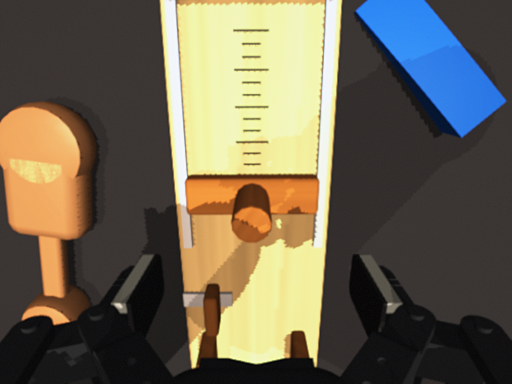

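The wrist view shows the knob top at about (252,224), almost exactly between the fingers. I'll refine the position from this view.

```bash
python3 - <<'E'
from h import *
p=onz('wrist',252,224,84);print(p)
s=manip.sense();print(s['tool_pos'],s['ee_rot'].T@(np.array([p[0],p[1],43])-s['tool_pos']))
for u,v in((252,30),(252,106),(252,163)):print(onz('wrist',u,v,12))
E
```

```text
[504.95917178  52.43276588  84.        ]
[506.50550589  47.96912283 129.85211606] [-3.17672075 -3.61512786 86.84724877]
[615.83387799   4.34486593  12.        ]
[566.48153051  26.12347865  12.        ]
[525.29931246  44.31046906  12.        ]
```

```bash
python3 -m inch '[[0,-0.002,-0.003,0.01,0],[0,-0.002,-0.003,0.025,0],[0,-0.002,-0.003,0.04,0],[0,-0.002,-0.003,0.055,0],[0,-0.002,-0.003,0.07,0],[0,-0.002,-0.003,0.08,0],[0,-0.002,-0.003,0.086,0],[0,-0.002,-0.003,0.086,0]]' 30
python3 -m inch '[[0.3,0,0,0,0],[0.5,0,0,0,0],[0.6,0,0,0,0],[0.7,0,0,0,0],[0.8,0,0,0,0],[0.9,0,0,0,0],[0.9,0,0,0,0],[0.9,0,0,0,0]]' 30
python3 - <<'E'
from h import *
ims={n:manip.snapshot(n) for n in('wrist','scene')}
cv2.imwrite('pics/w2.png',np.hstack([cv2.resize(ims[n],(400,300))[...,::-1] for n in ims]))
E
```

```text
time_s: 2.6
tool_pos: [505.4, 51.2, 42.9]
ee_rot: [[0.916, -0.4, -0.002], [-0.4, -0.916, -0.002], [-0.001, 0.003, -1.0]]
contact_force: [0.5, -0.4, -0.7]
gripper_width: 85.3
time_s: 3.4
tool_pos: [505.2, 50.0, 43.6]
ee_rot: [[0.916, -0.401, -0.003], [-0.401, -0.916, -0.004], [-0.001, 0.005, -1.0]]
contact_force: [-2.7, -4.5, 3.0]
gripper_width: 25.1
```

View pics/w2.png

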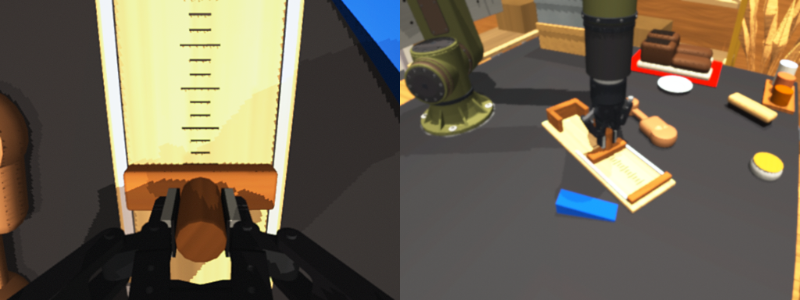

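The wrist view shows the knob between the pads, with an opening of about 25 mm. Next I'll slide it along tool +x.

```bash
python3 -m inch '[[0.9,0.006,0,0,0],[0.9,0.015,0,0,0],[0.9,0.025,0,0,0],[0.9,0.035,0,0,0],[0.9,0.045,0,0,0],[0.9,0.053,0,0,0],[0.9,0.058,0,0,0],[0.9,0.06,0,0,0]]'
```

```text
time_s: 4.3
tool_pos: [560.8, 25.7, 43.6]
ee_rot: [[0.916, -0.401, -0.003], [-0.401, -0.916, -0.004], [-0.001, 0.005, -1.0]]
contact_force: [-1.9, 0.1, 2.4]
gripper_width: 25.3
```

```bash
python3 -m inch '[[0.9,0.006,0,0,0],[0.9,0.014,0,0,0],[0.9,0.022,0,0,0],[0.9,0.03,0,0,0],[0.9,0.038,0,0,0],[0.9,0.045,0,0,0],[0.9,0.049,0,0,0],[0.9,0.05,0,0,0]]'
python3 -m inch '[[0.9,0.001,0,0,0],[0.9,0.002,0,0,0],[0.9,0.003,0,0,0],[0.9,0.004,0,0,0],[0.9,0.005,0,0,0],[0.9,0.006,0,0,0],[0.9,0.007,0,0,0],[0.9,0.007,0,0,0]]'
```

```text
time_s: 5.1
tool_pos: [607.1, 5.6, 43.6]
ee_rot: [[0.916, -0.401, -0.002], [-0.401, -0.916, -0.004], [-0.0, 0.004, -1.0]]
contact_force: [-2.3, 0.9, 2.0]
gripper_width: 25.6
time_s: 5.9
tool_pos: [613.7, 2.7, 43.6]
ee_rot: [[0.916, -0.401, -0.002], [-0.401, -0.916, -0.004], [-0.0, 0.004, -1.0]]
contact_force: [-1.4, -0.7, 1.9]
gripper_width: 25.1
```

```bash
python3 -m inch '[[0.9,0.001,0,0,0],[0.9,0.002,0,0,0],[0.9,0.003,0,0,0],[0.9,0.004,0,0,0],[0.9,0.005,0,0,0],[0.9,0.005,0,0,0],[0.9,0.005,0,0,0],[0.9,0.005,0,0,0]]'
```

```text
time_s: 6.7
tool_pos: [618.5, 0.6, 43.6]
ee_rot: [[0.916, -0.401, -0.002], [-0.401, -0.916, -0.004], [0.0, 0.004, -1.0]]
contact_force: [0.4, 0.4, 1.2]
gripper_width: 25.1
```

```bash
python3 -m inch '[[0.9,0.001,0,0,0],[0.9,0.002,0,0,0],[0.9,0.003,0,0,0],[0.9,0.003,0,0,0],[0.9,0.003,0,0,0],[0.9,0.003,0,0,0],[0.9,0.003,0,0,0],[0.9,0.003,0,0,0]]'
```

```text
time_s: 7.5
tool_pos: [618.9, 0.4, 43.6]
ee_rot: [[0.916, -0.401, -0.007], [-0.401, -0.916, -0.003], [-0.005, 0.005, -1.0]]
contact_force: [-13.1, 6.3, 9.0]
gripper_width: 25.5
```

The tool moved only 0.4 mm of the 3 mm commanded, and the contact force rose to about 14 N along -x. That is the end stop, so I'll release and rise.

```bash
python3 -m inch '[[0.7,0,0,0,0],[0.4,0,0,0,0],[0.1,0,0,0,0],[0,0,0,0,0],[0,0,0,0,0],[0,0,0,0,0],[0,0,0,0,0],[0,0,0,0,0]]'
python3 -m inch '[[0,0,0,-0.01,0],[0,0,0,-0.03,0],[0,0,0,-0.05,0],[0,0,0,-0.07,0],[0,-0.02,0,-0.09,0],[0,-0.05,0,-0.1,0],[0,-0.07,0,-0.11,0],[0,-0.07,0,-0.11,0]]'
python3 - <<'E'
from h import *
ims={n:manip.snapshot(n) for n in('wrist','scene')}
cv2.imwrite('pics/w3.png',ims['wrist'][...,::-1])
cv2.imwrite('pics/s3.png',cv2.resize(ims['scene'][100:275,170:380,::-1],None,fx=3,fy=3,interpolation=2))
E
```

```text
time_s: 8.3
tool_pos: [618.9, 0.4, 43.6]
ee_rot: [[0.916, -0.401, -0.007], [-0.401, -0.916, -0.003], [-0.005, 0.005, -1.0]]
contact_force: [-0.5, -0.2, 0.1]
gripper_width: 85.3
time_s: 9.1
tool_pos: [555.3, 29.6, 157.5]
ee_rot: [[0.917, -0.399, -0.002], [-0.399, -0.917, -0.002], [-0.001, 0.002, -1.0]]
contact_force: [0.7, 0.4, 0.0]
gripper_width: 85.2
```

View pics/w3.png

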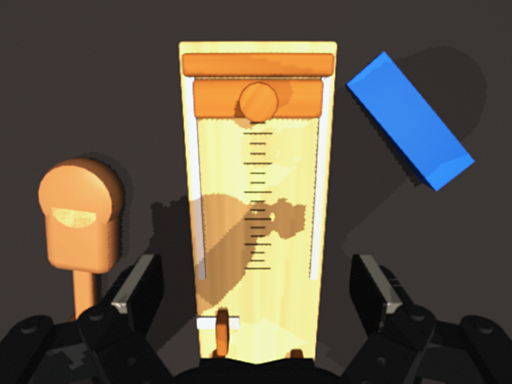

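View pics/s3.png

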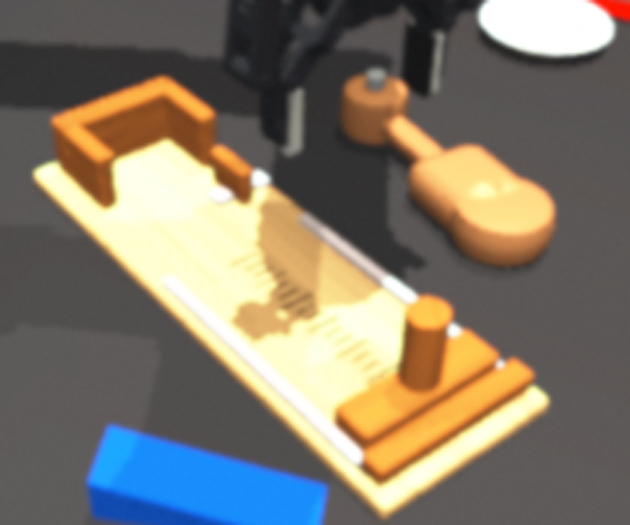

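The wrist view shows the crossbar (v≈80–118) right behind the end-stop bar (v≈54–76), with the knob at (259,102) free of the fingers. The scene view agrees, and the width tab near the heel looks unchanged. I'll check the gap and the tab numerically, then hand in.

```bash
python3 - <<'E'
from h import *
x=np.array([.916,-.401,0])
a=onz('wrist',300,80,32);b=onz('wrist',300,76.5,28);print('gap',(b-a)@x)
k=onz('wrist',259,102,84);O=np.array([555,29,0]);print('knob gauge x',(k-O)@x,k)
t=manip.snapshot('top');cv2.imwrite('pics/t3.png',t[...,::-1])
a0=cv2.imread('pics/top0.png').astype(int)[215:250,185:215];a1=t[...,::-1].astype(int)[215:250,185:215];print(abs(a0-a1).mean())
cv2.imwrite('pics/cmp.png',np.hstack([cv2.resize(z.astype(np.uint8),None,fx=10,fy=10) for z in(a0,a1)]))
E
```

```text
gap 2.635610285249277
knob gauge x 69.61420552013351 [6.18483821e+02 4.13900907e-01 8.40000000e+01]
23.856825396825396
```

View pics/cmp.png

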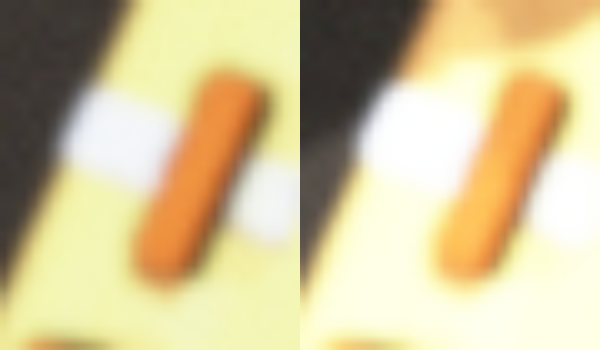

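The width tab is in the same place in both top views; only the brightness differs.

```bash
python3 -c "
from cell import manip
print(manip.sense()['time_s'],manip.hand_in())"
```

```text
the job is handed in; nothing more can be done
9.25 None
```

The toe slide is at its end stop and released. I handed the job in at 9.25 s, with the open gripper raised well clear of the gauge.

I gripped the knob and slid it about 124 mm away from the heel block. At the stop the slide gave only 0.4 mm of a 3 mm push, and the force rose to about 15 N.

**Last checks:**
- **Toe slide:** the knob measures gauge x ≈ 69.6 mm, against 70 mm expected at the stop. The gap to the end-stop bar measures about 2.6 mm, against about 2 mm nominal; both are within camera accuracy.
- **Width slide:** it is in the same place in the top views before and after. A plain pixel difference there was large (about 24 levels), which I put down to brightness and shadow.

Nothing failed. The only disagreement was early on, when the cameras placed the knob up to about 5 mm apart; the wrist view settled it before I gripped.

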